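# Pack a glazed sash by feel

### The job

Pack the glass of the small timber sash that lies on the bench: take the two packers from their rack and slide one down into the gap on either side of the pane, between the glass and the frame, until it stands on the bottom of the rebate. One gap is wider than the other, so feel with the thick blue packer which side lets it in; where it jams do not force it (a light hand, a few newtons, is enough), for the glass chips. Leave each packer standing in its gap, and the other things on the bench where they are.

Things in the scene. Friction and masses are not known exactly. Their poses are not given: they have to be found in the camera images.
- sash: Small timber window sash lying flat, fixed. 236 mm over its horned rails (along its y), 180 mm along its x, 40 mm high (rails and stiles alike). Origin: middle of its underside, z up. Inside, a rebate lip with its upper face at z = 10 mm carries the glass. A packer is home when it stands on the lip, its origin at z = 10 mm of the sash.
- glass_mid (a point): Nominal middle of the glass's top face: x = y = 0, z = 34 mm in the sash's frame, same axes. The double-glazed unit is 102 (x) by 110 (y) by 24 mm, bedded fast. Not trued up yet: unit and both stiles together sit up to 7 mm off to +y or -y of this point, by an unmeasured amount. The narrow gaps at the x ends are packed already.
- gap_left (a point): On the lip, at x = 0, y = +60 mm, z = 10 mm in the sash's frame, same axes: in or near the +y gap. The gap runs along x, 112 mm long, upright walls: glass edge (top at z = 34 mm; nominally at y = 55 mm, see glass_mid) and timber stile (top at z = 40 mm). It is 10 or 6.5 mm wide, the other gap the reverse; which is which changes.
- gap_right (a point): The same for the -y gap: on the lip at x = 0, y = -60 mm, z = 10 mm in the sash's frame; the glass edge is nominally at y = -55 mm, the stile beyond it. 6.5 mm wide if gap_left is 10 mm, and the reverse.
- packer_blue: Thick blue plastic packer, about 45 g, loose, upright in the rack. Blade 44 mm long (x), 8.5 mm thick (y), 32 mm deep (z), its lower edges rounded 1.5 mm; above it a finger tab 34 (x) by 12 mm (y), z = 32 to 62 mm, to be gripped across the 12 mm. Origin: middle of the blade's lower edge, z up. Enters only the 10 mm gap; jams in the mouth of the other.
- packer_red: Thin red packer, the same but with a 5 mm thick blade (tab 12 mm thick too). It would drop into either gap but belongs in the 6.5 mm one, which the blue one does not enter. Lined up with its gap, either packer goes home under less than 5 N. A blade that stops with its lower edge near z = 40 mm of the sash rests on the stile, near 34 mm on the glass.
- rack: Slotted plywood rack of the packers, fixed, 138 (x) by 46 (y) by 30 mm high. Origin: middle of its underside. Blue packer's slot at x = -30 mm, red one's at x = +30 mm, both running along x; slot floors 6 mm above the bench, so the tabs begin 38 mm above it. Between rack and sash the arm and orange knob of the mitre saw stand 85 mm high: lift the packers over.
- mug: Blue and white mug, 92 mm high, a bystander to be left alone. Origin: under its middle.
- masking_tape: Roll of masking tape, 100 mm across, 25 mm high, a bystander. Origin: under its middle.
- tape_measure: Yellow tape measure, 68x85x31 mm, a bystander. Origin: under its middle.
- pencil: Red flat carpenter's pencil, 178 mm long, a bystander. Origin: under its middle.
- spring_clamp: Black spring clamp with orange tips, 67x118x23 mm, a bystander. Origin: under its middle.

How it is judged:
By the outcome, as a careful person would: the job done as asked, in the order asked, and still so for the second after the job is handed in, with the robot touching nothing.
It also fails if it takes over 72 s, if anything falls off the work surface, if the arm or the gripper's body presses on something with over 40 N, if the wrist force passes 120 N, or if a joint passes its speed limit or range.

### The arm

A 6-joint arm with a two-finger parallel gripper is mounted at the origin on a cart in front of the work surface, level with it; the furniture and walls round the work are solid. World frame = base frame: x ahead of the robot, y to its left, z up, the work surface at z = 0. Lengths are in m, angles in rad, forces in N, time in s.
With the tool pointing down it reaches from about 0.3 to 0.875 m from the base axis. Payload 6.4 kg.
Tool frame: the origin (TCP) lies at the very end of the fingers, on their centre line; the grasp point (between the pads) lies 19 mm behind it; z points along the fingers, y is the line along which they close (so a half turn about z gives the same grasp; the last joint's range is limited). The gripper opens to 85 mm and grips with 20 to 120 N. Pads are 22 mm wide; open, the fingers measure 114 mm over their backs; the gripper's body (76 mm by 85 mm) begins 54 mm behind the grasp point. The pads swing forward as they close: fully open they stand 13 mm farther back than shut.
Start: joints at [1.053, 0.181, 1.607, -0, 1.354, -0.206], TCP at [0.176, 0.547, 0.231] pointing down, gripper open.
Joint ranges: [-2.99, 2.99], [-0.89, 2.07], [0.3, 2.58], [-1.14, 4.28], [0, 2.63], [-3.12, 3.12]. Speed limits (rad/s): [2.57, 2.57, 3.01, 3.14, 3.14, 3.14].

### API

Orientations are given as a unit quaternion [w, x, y, z].
In Python, from bench import ctrl gives the robot as it stands.
- The arm moves only by the tool jog_arm, never from a script. Its argument "series" is a list that holds one entry, the list of rows, each a list of 7 numbers: the shift along the tool's x, y, z in mm, then the turn, a rotation vector about the tool's x, y, z in rad, then the finger opening in mm, from 0 to 85.4. In form: [[[tx, ty, tz, rx, ry, rz, gripper], ...]]. A call has exactly 10 rows; each row shifts and turns the commanded pose from where the row before left it, along the tool's axes as they then stand; what a row does not reach is not made up. A row lasts 1/10 s, in which the tool goes at most 50 mm and 8.59 degrees, less where a joint would pass 70% of its speed; a pose out of reach is approached as far as the arm can. A call with a gripper value outside its range is refused whole. The fingers move at their own pace and stop on an object; the grip force is fixed at half the most. Time passes only in rows, so rows that do not move let the fingers close, or fill a call up. It gives the time, the measured TCP pose, the force, the opening and the grip force at its end, in the units of the state.
- ctrl.get_obs(): the state, without advancing time (a new reading comes with each control period).
- ctrl.camera(name): name is "scene" or "top" or "wrist"; returns a dict with "frame" (400x640x3 uint8, blue, green, red), "z_map" (400x640 float32, m along the optical axis (not along the pixel's ray), 0 where there is no reading), "fx", "fy", "cx", "cy" (pixels), "xyz" and "rotation" of the camera in the world. Camera axes: x right, y down, z forward; pixel columns grow to the right and rows downward; lengths in m; the calibration is good to about 2 mm. A picture is of the moment at which its call begins.
- ctrl.hand_in(): hands the job in; it is judged then, once.
The state is a dict: "time_s": time; "q": joint angles; "dq": joint speeds; "joint_efforts": joint torques, N m; "eef_pos": TCP position; "eef_rot": TCP orientation; "wrist_force": force on the tool from outside, world axes, zero at the start; "torque": the same for the moment, N m; "opening": opening from 0.0 (shut) to 1.0 (fully open); "grasp_force": force on a finger pad.
Only numpy, scipy, OpenCV 4.12 (cv2) and the standard library are available. Lean on these libraries where they do the work, as an engineer would, in place of code of your own. Each camera call takes 0.05 s, during which the arm holds its last target. There are 200 camera calls.

## Working session

There is one attempt and no reset: what is moved stays moved. The work goes in short steps, Python scripts to look and compute and a tool call to move; the robot and the scene stay as the last step left them, time stands still between calls to the robot, and variables do not carry over. Pictures are saved under pics/ and viewed, at most 10 in all, crops included, and the job is handed in when it is done.

Besides the shell and the picture viewer there is one more tool, called after ">>>" as name([rows], argument=value, ...), one row to a line, values as JSON. jog_arm: Moves the arm, as the interface text tells. Its arguments: {"type":"object","properties":{"series":{"type":"array"}},"required":["series"]}

```bash
ls; mkdir -p pics; cat > h.py <<'E'
import numpy as np, cv2, pickle
from bench import ctrl
from scipy.spatial.transform import Rotation as R
def Rm(r):
    r=np.array(r,float)
    return r if r.shape==(3,3) else R.from_quat(r[[1,2,3,0]]).as_matrix()
def snap(n):
    c=ctrl.camera(n); pickle.dump(c,open(f'{n}.pkl','wb')); return c
def load(n): return pickle.load(open(f'{n}.pkl','rb'))
def cloud(c):
    v,u=np.mgrid[0:400,0:640]; z=c['z_map']
    p=np.stack([(u-c['cx'])/c['fx']*z,(v-c['cy'])/c['fy']*z,z],-1)
    return p@Rm(c['rotation']).T+np.array(c['xyz'])
E
python3 - <<'E'
from h import *
for n in ('top','scene'):
    c=snap(n); cv2.imwrite(f'pics/{n}0.png',c['frame']); print(n,c['xyz'],np.round(Rm(c['rotation']),3).tolist(),c['fx'])
print(ctrl.get_obs())
E
```

```text
pics
top [ 0.03515852 -0.00467762  1.20230905] [[-0.028, -0.907, 0.42], [-1.0, 0.027, -0.008], [-0.004, -0.42, -0.907]] 435.2229497665073
scene [ 0.02533858 -0.59510965  0.94285988] [[0.755, -0.482, 0.446], [-0.656, -0.563, 0.503], [0.009, -0.672, -0.741]] 407.11770884070455
{'time_s': 0.1, 'q': array([ 1.05269341e+00,  1.81465256e-01,  1.60790821e+00,  4.55897324e-06,
        1.35380587e+00, -2.06301739e-01]), 'dq': array([ 0.00011354, -0.00109804, -0.0018798 , -0.0018846 , -0.0012055 ,
        0.00198379]), 'joint_efforts': array([ 8.31742568e-07, -4.45877981e+01, -3.52240634e+01, -4.05297378e-04,
        4.15507136e-03,  5.24849540e-06]), 'eef_pos': array([0.1761258 , 0.54683866, 0.23047499]), 'eef_rot': array([-2.83189604e-04,  1.55270269e-01,  9.87871709e-01, -7.41080077e-04]), 'wrist_force': array([-0.15341561,  0.04605316, -0.2699597 ]), 'torque': array([ 0.03309989,  0.01371892, -0.00282435]), 'grasp_force': 0.0, 'opening': 0.9971130767419756}
```

View pics/top0.png

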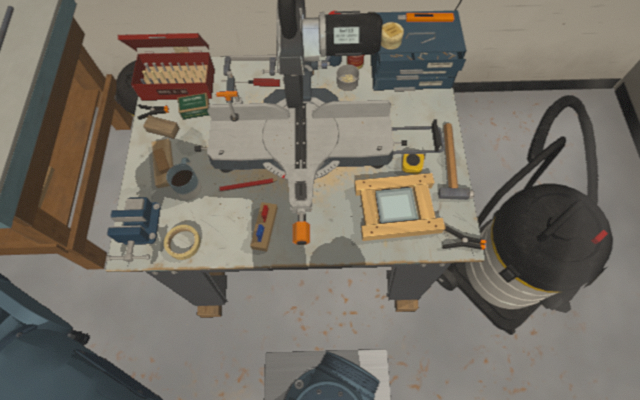

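View pics/scene0.png

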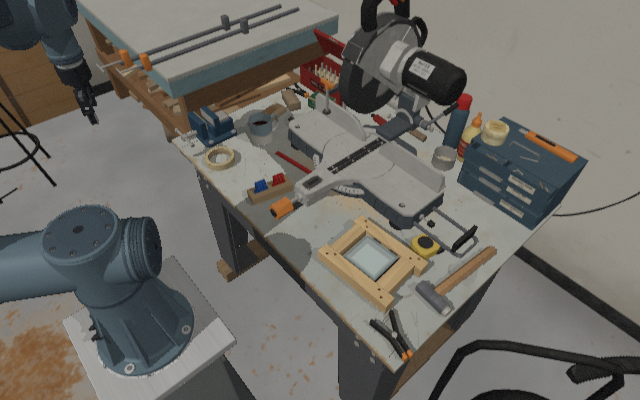

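The top view shows the rack at about (264,227), with blue at (260,230) and red at (266,212), and the sash at about (400,205). The mitre-saw knob is at (302,232), between them. The scene view shows the sash at (373,260) and the packers at (268,185). I'll enlarge both areas next.

```bash
python3 - <<'E'
from h import *
t=load('top');s=load('scene')
def cr(f,u,v,w,h,k): return cv2.resize(f[v:v+h,u:u+w],None,fx=k,fy=k,interpolation=cv2.INTER_CUBIC)
a=cr(t['frame'],350,168,100,75,4); b=cr(t['frame'],240,195,100,75,4)
c=cr(s['frame'],310,210,130,100,4)[:300*1,:]; c=cr(s['frame'],310,210,133,100,3); d=cr(s['frame'],235,160,100,75,4)
c=cv2.resize(c,(400,300))
cv2.imwrite('pics/m1.png',np.vstack([np.hstack([a,b]),np.hstack([c,d])]))
for n,c,l in (('top',t,[(398,205),(260,230),(266,212),(302,232),(362,208),(434,200)]),('scene',s,[(373,260),(262,185),(279,181)])):
    P=cloud(c)
    for u,v in l: print(n,u,v,np.round(P[v,u],4))
# height map of sash area
P=cloud(t); m=(P[...,2]>.033)&(P[...,2]<.047); m[:, :345]=0;m[:,450:]=0;m[:165]=0;m[250:]=0
q=P[m]; print(m.sum(),q.min(0),q.max(0),cv2.minAreaRect(q[:,:2].astype(np.float32)))
E
```

```text
top 398 205 [ 0.5435 -0.2235  0.0319]
top 260 230 [0.4642 0.1734 0.0664]
top 266 212 [0.5215 0.1596 0.0582]
top 302 232 [0.4513 0.0562 0.0761]
top 362 208 [ 0.5413 -0.1182  0.0221]
top 434 200 [ 5.708e-01 -3.401e-01 -3.000e-04]
scene 373 260 [ 0.5383 -0.2343  0.0354]
scene 262 185 [0.4697 0.1716 0.0501]
scene 279 181 [0.5248 0.1594 0.0408]
3622 [ 0.44642584 -0.37103526  0.03300019] [ 0.68075969 -0.08317978  0.04627813] ((0.57351154088974, -0.2319912314414978), (0.23717300593852997, 0.27988725900650024), 4.49729061126709)
```

View pics/m1.png

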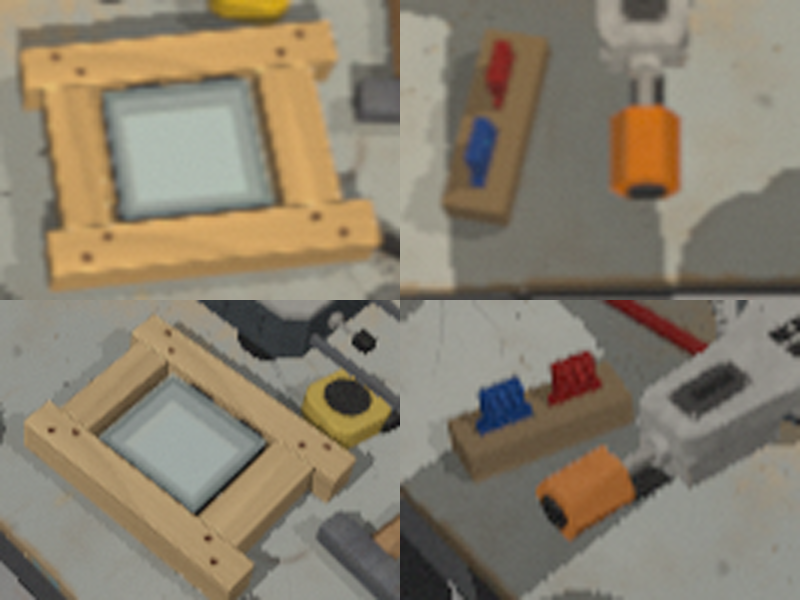

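The crops show that the rails run across the image (world y) and the stiles run along world x, with the sash yawed slightly. The rack's slots run roughly along world x. I'll get the wrist camera's mounting and plan a look at the sash from above.

```bash
cat >> h.py <<'E'
def plan(target,yaw,rowmm=45,rowrad=0.13,frm=None):
    """target TCP xyz (m), yaw of tool y (rad): print world delta in tool axes"""
    o=ctrl.get_obs(); M=Rm(o['eef_rot']) ; p=np.array(o['eef_pos'])
    y=np.array([np.cos(yaw),np.sin(yaw),0]);z=np.array([0,0,-1.]);D=np.stack([np.cross(y,z),y,z],1)
    d=M.T@(np.array(target)-p)*1000; rv=R.from_matrix(M.T@D).as_rotvec()
    print('t',round(o['time_s'],2),'pos',np.round(p*1000,1),'toolyaw_deg',round(np.degrees(np.arctan2(M[1,1],M[0,1])),2),'F',np.round(o['wrist_force'],1),'op',round(o['opening']*85.4,1),'gf',round(float(o['grasp_force']),1))
    print('shift mm (tool axes now)',np.round(d,1),'turn',np.round(rv,4),'min rows',np.ceil(max(np.linalg.norm(d)/50,np.linalg.norm(rv)/.15)))
E
python3 - <<'E'
from h import *
c=snap('wrist'); o=ctrl.get_obs(); M=Rm(o['eef_rot'])
print('cam in tool',M.T@(np.array(c['xyz'])-o['eef_pos']),(M.T@Rm(c['rotation'])).round(3).tolist(),c['fx'])
# sash yaw: points at 36..44mm
t=load('top');P=cloud(t)
for n,(c,box) in {'top':(t,(345,168,450,250)),'scene':(load('scene'),(310,210,443,310))}.items():
    P=cloud(c);m=np.zeros((400,640),bool);u0,v0,u1,v1=box;m[v0:v1,u0:u1]=1
    m&=(abs(P[...,2]-.04)<.004)&(P[...,0]>.42)&(P[...,0]<.66)&(P[...,1]<-.1)&(P[...,1]>-.37)
    f=c['frame'].astype(int); m&=(f[...,2]-f[...,0]>40)
    k,l,st,ce=cv2.connectedComponentsWithStats(m.astype(np.uint8)); i=1+np.argmax(st[1:,4]); q=P[l==i]
    print(n,len(q),np.median(q[:,2]),cv2.minAreaRect(q[:,:2].astype(np.float32)))
E
```

```text
cam in tool [ 0.07850994  0.00115838 -0.14335267] [[-0.001, -0.952, -0.307], [1.0, -0.0, -0.0], [0.0, -0.307, 0.952]] 298.4558974821865
top 2458 0.04013713927485851 ((0.544743537902832, -0.2229749709367752), (0.18192073702812195, 0.23571932315826416), 4.237504959106445)
scene 2784 0.039320778318545246 ((0.5443904399871826, -0.22522716224193573), (0.1820274293422699, 0.23507022857666016), 4.41152286529541)
```

```bash
python3 - <<'E'
from h import *
P=np.vstack([cloud(load(n)).reshape(-1,3) for n in('top','scene')])
P=P[(P[:,2]>-.05)&(P[:,0]>.3)]
xs=np.arange(.35,.95,.05);ys=np.arange(.35,-.5,-.05)
print('x\\y',ys.round(2))
for x in xs:
    print(round(x,2),[int(1000*np.percentile(P[m][:,2],99)) if (m:=(abs(P[:,0]-x)<.025)&(abs(P[:,1]-y)<.025)).sum()>5 else -1 for y in ys])
c=load('top');P=cloud(c);f=c['frame'].astype(int)
for n,k in(('blue',f[...,0]-f[...,2]>60),('red',f[...,2]-f[...,0]>70)):
    m=k&(P[...,2]>.04)&(P[...,2]<.085)&(abs(P[...,0]-.49)<.08)&(abs(P[...,1]-.165)<.05)
    print(n,m.sum(),P[m].mean(0).round(4),cv2.minAreaRect(P[m][:,:2].astype(np.float32)),P[m][:,2].max())
m=(abs(P[...,2]-.03)<.004)&(abs(P[...,0]-.49)<.09)&(abs(P[...,1]-.165)<.06)
print('rack',m.sum(),cv2.minAreaRect(P[m][:,:2].astype(np.float32)))
c=load('scene');P=cloud(c);f=c['frame'].astype(int)
for n,k in(('blue',f[...,0]-f[...,2]>60),('red',f[...,2]-f[...,0]>70)):
    m=k&(P[...,2]>.06)&(P[...,2]<.085)&(abs(P[...,0]-.49)<.08)&(abs(P[...,1]-.165)<.05)
    print(n,m.sum(),P[m].mean(0).round(4),cv2.minAreaRect(P[m][:,:2].astype(np.float32)))
m=(abs(P[...,2]-.03)<.004)&(abs(P[...,0]-.49)<.09)&(abs(P[...,1]-.165)<.06)
print('rack',m.sum(),cv2.minAreaRect(P[m][:,:2].astype(np.float32)))
plan([.63,-.217,.17],np.radians(94.3))
E
```

```text
x\y [ 0.35  0.3   0.25  0.2   0.15  0.1   0.05  0.   -0.05 -0.1  -0.15 -0.2
 -0.25 -0.3  -0.35 -0.4  -0.45]
0.35 [-1, -1, -1, -1, -1, -1, -1, -1, -1, -1, -1, -1, -1, -1, -1, -1, -1]
0.4 [23, 4, 4, 5, 19, 4, 5, 5, 4, 4, 4, 4, 3, 4, 21, 22, 23]
0.45 [27, 4, 4, 69, 67, 74, 79, 4, 5, 43, 44, 43, 43, 42, 42, 24, 24]
0.5 [25, 4, 3, 65, 71, 70, 77, 5, 4, 43, 44, 43, 43, 45, 43, 4, 4]
0.55 [4, 5, 4, 34, 68, 85, 89, 62, 4, 43, 43, 38, 39, 44, 25, 28, 27]
0.6 [89, 11, 4, 5, 5, 86, 88, 81, 4, 44, 44, 43, 43, 44, 41, 31, 31]
0.65 [92, 10, 11, 12, 61, 86, 86, 84, 61, 37, 42, 43, 44, 44, 40, 29, 4]
0.7 [84, 87, 86, 86, 86, 473, 473, 87, 87, 85, 86, 86, 48, 48, 81, 44, 5]
0.75 [85, 87, 87, 87, 86, 567, 578, 88, 86, 87, 87, 86, 58, 5, 84, 48, 5]
0.8 [144, 236, 239, 155, 153, 507, 506, 438, 424, 423, 415, 153, 48, 48, 83, 47, 17]
0.85 [146, 155, 211, 156, 155, 504, 537, 448, 438, 437, 434, 155, 6, 4, 4, 25, 5]
0.9 [49, -1, 226, 56, 93, 117, 522, 433, 431, 431, 432, 3, 5, 6, 4, 5, 3]
blue 38 [0.4646 0.1742 0.0651] ((0.46478086709976196, 0.17478132247924805), (0.008660029619932175, 0.026955997571349144
[... 182 characters left out ...]
323665373581578
rack 502 ((0.4954521059989929, 0.17120593786239624), (0.04748834669589996, 0.1400633603334427), 78.99824523925781)
blue 27 [0.4633 0.1724 0.0656] ((0.46321576833724976, 0.17190155386924744), (0.008112653158605099, 0.02931647002696991), 79.15975952148438)
red 28 [0.5218 0.1603 0.0656] ((0.5217728018760681, 0.15973739326000214), (0.006990825291723013, 0.02972159907221794), 82.31366729736328)
rack 351 ((0.4954880475997925, 0.17021457850933075), (0.05186445266008377, 0.13970164954662323), 78.19459533691406)
t 0.15 pos [176.2 546.9 230.6] toolyaw_deg 72.14 F [ 0.2 -1.5  1.1] op 85.1 gf 0.0
shift mm (tool axes now) [-666.3 -587.8   61.2] turn [-0.0012 -0.0005 -0.3868] min rows 18.0
```

```bash
python3 - <<'E'
from h import *
plan([.464,.173,.14],np.radians(78.8))
E
```

```text
t 0.15 pos [176.2 546.9 230.6] toolyaw_deg 72.14 F [ 0.2 -1.5  1.1] op 85.1 gf 0.0
shift mm (tool axes now) [-388.7 -267.5   90.8] turn [-0.0013 -0.0003 -0.1163] min rows 10.0
```

>>> jog_arm([
  [[-40,-27.5,9,0,0,0,45],[-40,-27.5,9,0,0,0,45],[-40,-27.5,9,0,0,0,45],[-40,-27.5,9,0,0,0,45],[-40,-27.5,9,0,0,0,45],[-40,-27.5,9,0,0,0,45],[-40,-27.5,9,0,0,0,45],[-40,-27.5,9,0,0,0,45],[-40,-27.5,9,0,0,0,45],[-28.7,-20,9,0,0,-0.116,45]],
])

```text
time_s: 1.15
eef_pos: [0.4658, 0.1709, 0.141]
eef_rot: [0.0, 0.098, 0.995, -0.0]
wrist_force: [0.6, 0.9, 0.8]
opening: 0.527
grasp_force: 0.0
```

```bash
python3 - <<'E'
from h import *
c=snap('wrist'); P=cloud(c); f=c['frame'].astype(int)
plan([.464,.173,.06],np.radians(78.8))
cv2.imwrite('pics/w1.png',c['frame'])
for n,k in(('blue',f[...,0]-f[...,2]>50),('red',f[...,2]-f[...,0]>60)):
    m=k&(P[...,2]>.064)&(P[...,2]<.075)&(abs(P[...,0]-.49)<.09)&(abs(P[...,1]-.165)<.06)
    if m.sum()>5: print(n,m.sum(),P[m].mean(0).round(4),cv2.minAreaRect(P[m][:,:2].astype(np.float32)))
E
```

```text
t 1.2 pos [467.8 167.7 139.8] toolyaw_deg 79.25 F [ 1.3 -3.6 -0.2] op 45.2 gf 0.0
shift mm (tool axes now) [ 4.8  4.7 79.8] turn [-0.0023  0.0013  0.0079] min rows 2.0
blue 581 [0.4653 0.1778 0.0686] ((0.466054767370224, 0.17781636118888855), (0.010965600609779358, 0.032628655433654785), 78.76177215576172)
red 496 [0.5239 0.1656 0.0684] ((0.5250056982040405, 0.1657344251871109), (0.011921001598238945, 0.03360186144709587), 78.70659637451172)
```

View pics/w1.png

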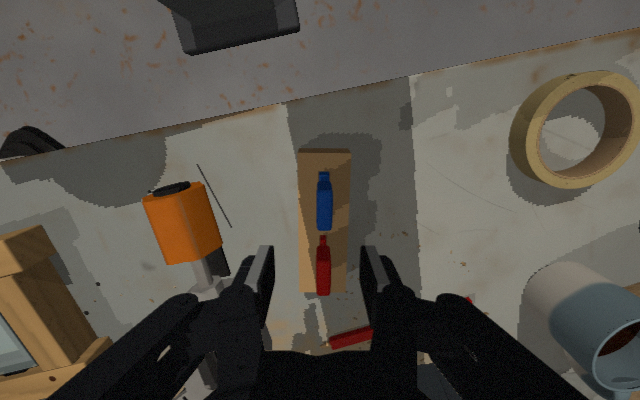

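The wrist view shows blue at (324,202) and red at (323,268), with the fingers straddling about column 318. The arm was still settling, so I'll measure again now that it's at rest.

```bash
cat >> h.py <<'E'
def packers():
    c=snap('wrist'); P=cloud(c); f=c['frame'].astype(int)
    for n,k in(('blue',f[...,0]-f[...,2]>50),('red',f[...,2]-f[...,0]>60)):
        m=k&(P[...,2]>.064)&(P[...,2]<.075)&(abs(P[...,0]-.49)<.09)&(abs(P[...,1]-.165)<.06)
        if m.sum()>5: print(n,m.sum(),P[m].mean(0).round(4),cv2.minAreaRect(P[m][:,:2].astype(np.float32)))
E
python3 - <<'E'
from h import *
packers(); packers()
plan([.465,.175,.06],np.radians(78.8))
E
```

```text
blue 594 [0.4655 0.1778 0.0685] ((0.46609076857566833, 0.178133025765419), (0.01142333447933197, 0.033068135380744934), 79.45561218261719)
red 508 [0.524  0.1655 0.0684] ((0.5251284837722778, 0.1655156910419464), (0.012547587044537067, 0.033826086670160294), 77.12478637695312)
blue 575 [0.4653 0.1781 0.0686] ((0.46593111753463745, 0.17807777225971222), (0.011259832419455051, 0.03237079828977585), 77.10435485839844)
red 501 [0.5241 0.1655 0.0684] ((0.5245994925498962, 0.16546931862831116), (0.011785482056438923, 0.03325527906417847), 78.66373443603516)
t 1.3 pos [464.7 171.7 140.5] toolyaw_deg 78.54 F [0.4 0.4 0.1] op 45.3 gf 0.0
shift mm (tool axes now) [ 0.3  3.3 80.5] turn [-0.0005 -0.0016 -0.0046] min rows 2.0
```

>>> jog_arm([
  [[0.5,4.3,20,0,0,0,35],[0,0,30,0,0,0,35],[0,0,30,0,0,0,35],[0,0,19.5,0,0,0,35],[0,0,0,0,0,0,35],[0,0,0,0,0,0,4],[0,0,0,0,0,0,4],[0,0,0,0,0,0,4],[0,0,0,0,0,0,4],[0,0,0,0,0,0,4]],
])

```text
time_s: 2.3
eef_pos: [0.4655, 0.1781, 0.043]
eef_rot: [0.001, 0.098, 0.995, 0.0]
wrist_force: [-1.5, 1.6, 6.3]
opening: 0.124
grasp_force: 60.7
```

>>> jog_arm([
  [[0,0,-15,0,0,0,4],[0,0,-40,0,0,0,4],[0,0,-45,0,0,0,4],[0,0,-10,0,0,0,4],[0,-30,0,0,0,0,4],[0,-40,0,0,0,0,4],[0,-45,0,0,0,0,4],[0,-45,0,0,0,0,4],[0,-45,0,0,0,0,4],[0,-40,0,0,0,0,4]],
])

```text
time_s: 3.3
eef_pos: [0.4162, -0.0644, 0.1517]
eef_rot: [0.0, 0.098, 0.995, -0.0]
wrist_force: [1.0, 0.4, -0.8]
opening: 0.127
grasp_force: 59.6
```

```bash
python3 - <<'E'
from h import *
plan([.625,-.217,.15],np.radians(94.3))
E
```

```text
t 3.3 pos [416.2 -64.4 151.7] toolyaw_deg 78.76 F [ 1.   0.4 -0.8] op 10.9 gf 59.6
shift mm (tool axes now) [-234.5 -109.     1.9] turn [-0.0003  0.0006 -0.2713] min rows 6.0
```

>>> jog_arm([
  [[-33.5,-15.3,0,0,0,0,4],[-33.5,-15.3,0,0,0,0,4],[-33.5,-15.3,0,0,0,0,4],[-33.5,-15.3,0,0,0,0,4],[-33.5,-15.3,0,0,0,0,4],[-33.5,-15.3,0,0,0,0,4],[-33.5,-15.3,0,0,0,-0.135,4],[0,0,0,0,0,-0.136,4],[0,0,0,0,0,0,4],[0,0,0,0,0,0,4]],
])

```text
time_s: 4.3
eef_pos: [0.6255, -0.2128, 0.151]
eef_rot: [-0.001, -0.036, 0.999, 0.0]
wrist_force: [-0.1, -0.1, -1.0]
opening: 0.129
grasp_force: 59.5
```

```bash
python3 - <<'E'
from h import *
plan([.5445,-.224,.15],np.radians(94.3))
c=snap('wrist'); f=c['frame']
cv2.imwrite('pics/w2.png',cv2.resize(f,(800,500),interpolation=cv2.INTER_CUBIC))
E
```

```text
t 4.3 pos [ 625.5 -212.8  151. ] toolyaw_deg 94.1 F [-0.1 -0.1 -1. ] op 11.0 gf 59.5
shift mm (tool axes now) [81.6 -5.3  1.1] turn [ 0.0008 -0.0011 -0.0035] min rows 2.0
```

View pics/w2.png

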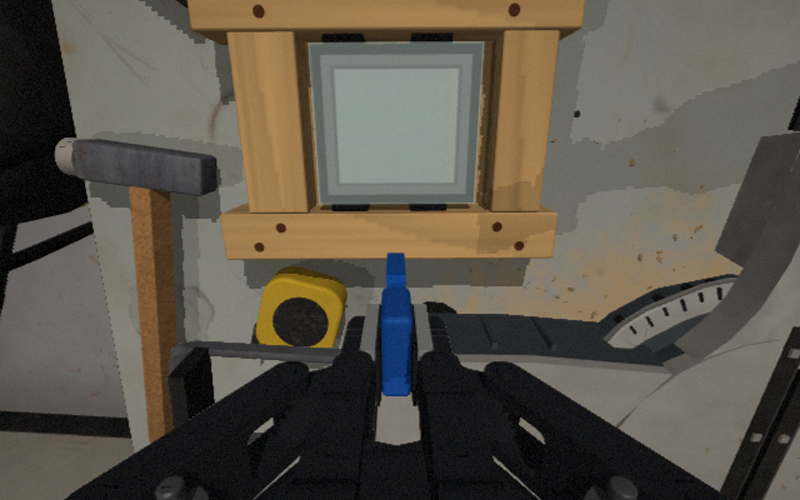

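The view shows the sash with the glass spanning about (310–490, 40–205). The left gap is near column 305 and the right gap near column 495. I'll rectify both gaps on the stile-top and glass-top planes to read the edges.

```bash
cat >> h.py <<'E'
SC=np.array([.5445,-.224]); SY=np.radians(4.3)
def rect(c,zp,xs,ys,sc=SC,sy=SY):
    X,Y=np.meshgrid(xs,ys,indexing='ij'); cs,sn=np.cos(sy),np.sin(sy)
    W=np.stack([sc[0]+X*cs-Y*sn,sc[1]+X*sn+Y*cs,np.full_like(X,zp)],-1)
    p=(W-np.array(c['xyz']))@Rm(c['rotation'])
    return cv2.remap(c['frame'],(p[...,0]/p[...,2]*c['fx']+c['cx']).astype(np.float32),(p[...,1]/p[...,2]*c['fy']+c['cy']).astype(np.float32),cv2.INTER_CUBIC)
E
python3 - <<'E'
from h import *
c=load('wrist'); xs=np.linspace(-.04,.04,150); rows=[]
for zp in(.04,.034):
    r=[]
    for s in(-.06,.06):
        ys=s+np.linspace(-.02,.02,400); im=np.ascontiguousarray(rect(c,zp,xs,ys))
        for k in range(0,400,10): cv2.line(im,(k,0),(k,14 if k%50 else 26),(0,0,255),1)
        cv2.putText(im,f'z{zp*1000:.0f} {s*1000-20:.0f}..{s*1000+20:.0f}',(5,145),0,.5,(255,0,0),1); r.append(im)
    rows.append(np.hstack(r))
cv2.imwrite('pics/g1.png',np.vstack(rows))
# outer rail check: horn ends at sash y=+-118, on z=40
for x in(-.075,.075):
  for s in(-1,1):
    ys=s*np.linspace(.1,.135,351); g=rect(c,.04,x+np.linspace(-.008,.008,40),ys).astype(float); g=g[...,2]-g[...,0]
    g=cv2.GaussianBlur(g.mean(0)[None],(0,0),6)[0]; print('horn end',x,s,(ys[np.argmin(np.diff(g))]*1000).round(1))
ys=None
for s in(-1,1):
  xs2=s*np.linspace(.075,.105,301); g=rect(c,.04,xs2,np.linspace(-.03,.03,60)).astype(float); g=(g[...,2]-g[...,0]).mean(1)
  g=cv2.GaussianBlur(g[None],(0,0),6)[0]; print('rail outer x',s,(xs2[np.argmin(np.diff(g))]*1000).round(1))
E
```

```text
horn end -0.075 -1 -116.7
horn end -0.075 1 118.2
horn end 0.075 -1 -116.4
horn end 0.075 1 118.3
rail outer x -1 -75.0
rail outer x 1 91.0
```

View pics/g1.png

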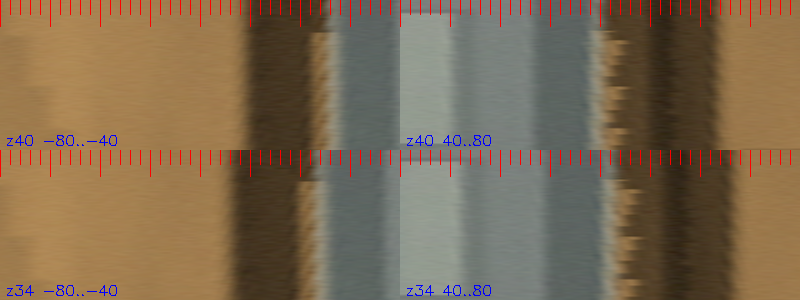

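The wide gap is on the +y (world) side: stile edge 71.8 and glass edge 60.8, so about 10 mm. The other runs from −55.2 to −48.2, about 6.5 mm. The gap centres are at y ≈ +66.3 and −51.9 mm in my sash frame. I'll hover blue over the wide gap next.

```bash
python3 - <<'E'
from h import *
plan([.5395,-.1578,.090],np.radians(94.3))
E
```

```text
t 4.35 pos [ 625.6 -212.7  151.5] toolyaw_deg 94.13 F [ 0.6 -0.6 -0.5] op 10.8 gf 59.5
shift mm (tool axes now) [81.9 60.9 61.5] turn [ 0.0005 -0.0006 -0.0029] min rows 3.0
```

>>> jog_arm([
  [[20,15,0,0,0,-0.003,4],[30,20,0,0,0,0,4],[20,16,10,0,0,0,4],[11.9,9.9,20,0,0,0,4],[0,0,20,0,0,0,4],[0,0,11.5,0,0,0,4],[0,0,0,0,0,0,4],[0,0,0,0,0,0,4],[0,0,0,0,0,0,4],[0,0,0,0,0,0,4]],
])

```text
time_s: 5.35
eef_pos: [0.5406, -0.1593, 0.0913]
eef_rot: [0.001, -0.039, 0.999, -0.0]
wrist_force: [-0.2, 0.4, -0.6]
opening: 0.125
grasp_force: 59.5
```

```bash
python3 - <<'E'
from h import *
plan([.5395,-.1578,.047],np.radians(94.3))
c=snap('wrist'); f=c['frame']
cv2.imwrite('pics/w3.png',cv2.resize(f[60:320,200:440],None,fx=2.3,fy=2.3,interpolation=cv2.INTER_CUBIC))
E
```

```text
t 5.35 pos [ 540.6 -159.3   91.3] toolyaw_deg 94.47 F [-0.2  0.4 -0.6] op 10.7 gf 59.5
shift mm (tool axes now) [ 1.   1.6 44.3] turn [-0.001   0.0015  0.0029] min rows 1.0
```

View pics/w3.png

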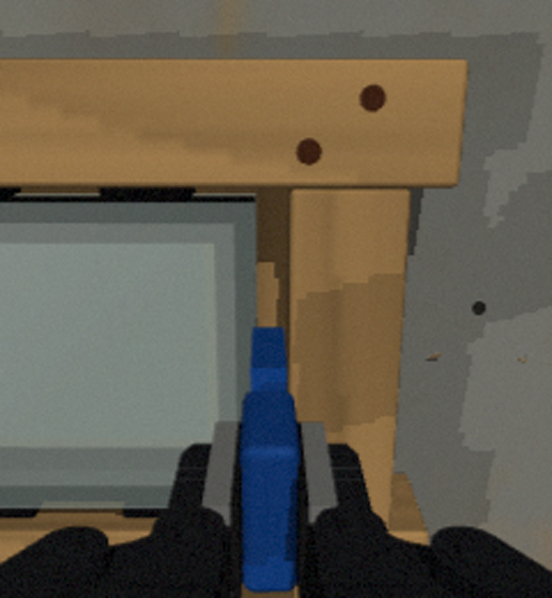

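The blade's lower edge covers crop columns 252–286 against the gap at 257–291, so it needs about 1.5 mm toward +y. That matches the planned correction.

>>> jog_arm([
  [[1,1.5,0,0,0,0,4],[0,0,4,0,0,0,4],[0,0,4,0,0,0,4],[0,0,0,0,0,0,4],[0,0,0,0,0,0,4],[0,0,0,0,0,0,4],[0,0,0,0,0,0,4],[0,0,0,0,0,0,4],[0,0,0,0,0,0,4],[0,0,0,0,0,0,4]],
])

```text
time_s: 6.4
eef_pos: [0.5387, -0.1575, 0.0824]
eef_rot: [0.0, -0.039, 0.999, -0.0]
wrist_force: [0.1, -0.2, -0.7]
opening: 0.124
grasp_force: 59.5
```

```bash
python3 - <<'E'
from h import *
for i in range(3):
    plan([.5395,-.1578,.047],np.radians(94.3)); c=snap('wrist')
xs=np.linspace(-.056,.056,450)
f=c['frame']; a=cv2.resize(f[150:270,270:370],None,fx=4,fy=4,interpolation=cv2.INTER_CUBIC)
cv2.imwrite('pics/w4.png',a)
E
```

```text
t 6.4 pos [ 538.7 -157.5   82.4] toolyaw_deg 94.48 F [ 0.1 -0.2 -0.7] op 10.6 gf 59.5
shift mm (tool axes now) [-0.8 -0.4 35.4] turn [-0.0001  0.0001  0.0032] min rows 1.0
t 6.45 pos [ 538.7 -157.5   82.4] toolyaw_deg 94.48 F [ 0.1 -0.3  0.4] op 10.7 gf 59.5
shift mm (tool axes now) [-0.8 -0.4 35.4] turn [-0.0001  0.0001  0.0031] min rows 1.0
t 6.5 pos [ 538.7 -157.4   82.3] toolyaw_deg 94.48 F [1.  0.1 0.6] op 10.5 gf 59.5
shift mm (tool axes now) [-0.8 -0.4 35.3] turn [-0.0001  0.      0.0032] min rows 1.0
```

View pics/w4.png

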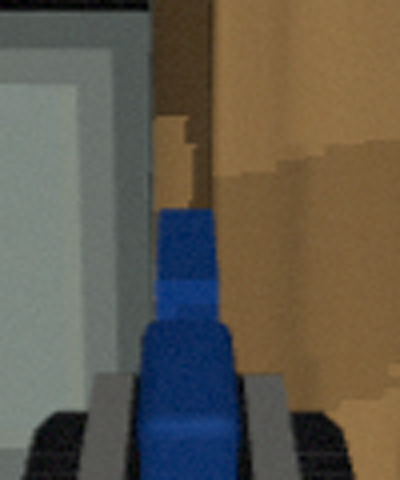

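The blade covers columns 160–214 and the gap 151–213, so it sits about 0.8 mm too far toward the stile. I'll shift by −0.8 mm and lower it gently.

>>> jog_arm([
  [[0,-0.8,0,0,0,0,4],[0,0,0,0,0,0.003,4],[0,0,2,0,0,0,4],[0,0,2,0,0,0,4],[0,0,2,0,0,0,4],[0,0,2,0,0,0,4],[0,0,0,0,0,0,4],[0,0,0,0,0,0,4],[0,0,0,0,0,0,4],[0,0,0,0,0,0,4]],
])

```text
time_s: 7.55
eef_pos: [0.5388, -0.1583, 0.0744]
eef_rot: [0.0, -0.038, 0.999, -0.0]
wrist_force: [-0.1, -1.3, -0.6]
opening: 0.123
grasp_force: 59.5
```

>>> jog_arm([
  [[0,-0.3,0,0,0,0,4],[0,0,1,0,0,0,4],[0,0,1,0,0,0,4],[0,0,1,0,0,0,4],[0,0,1,0,0,0,4],[0,0,1,0,0,0,4],[0,0,1,0,0,0,4],[0,0,1,0,0,0,4],[0,0,0,0,0,0,4],[0,0,0,0,0,0,4]],
])

```text
time_s: 8.55
eef_pos: [0.5387, -0.1585, 0.0673]
eef_rot: [-0.0, -0.038, 0.999, 0.0]
wrist_force: [0.1, 0.2, -0.1]
opening: 0.121
grasp_force: 59.5
```

Blue is in with no force on it: the lower edge is at about 30 mm, below both the glass top and the stile top. I'll lower it to just short of home.

>>> jog_arm([
  [[0,0,3,0,0,0,4],[0,0,3,0,0,0,4],[0,0,3,0,0,0,4],[0,0,3,0,0,0,4],[0,0,3,0,0,0,4],[0,0,2,0,0,0,4],[0,0,1,0,0,0,4],[0,0,0,0,0,0,4],[0,0,0,0,0,0,4],[0,0,0,0,0,0,4]],
])

```text
time_s: 9.55
eef_pos: [0.5389, -0.1586, 0.0494]
eef_rot: [0.0, -0.038, 0.999, -0.0]
wrist_force: [0.1, 0.2, -0.8]
opening: 0.131
grasp_force: 59.5
```

>>> jog_arm([
  [[0,0,0.5,0,0,0,4],[0,0,0.5,0,0,0,4],[0,0,0.5,0,0,0,4],[0,0,0.5,0,0,0,4],[0,0,0.5,0,0,0,4],[0,0,0,0,0,0,4],[0,0,0,0,0,0,4],[0,0,0,0,0,0,4],[0,0,0,0,0,0,4],[0,0,0,0,0,0,4]],
])

```text
time_s: 10.55
eef_pos: [0.5388, -0.1586, 0.0471]
eef_rot: [0.0, -0.038, 0.999, -0.0]
wrist_force: [-2.1, 0.8, 4.8]
opening: 0.128
grasp_force: 60.3
```

Contact is at TCP z = 47.1 mm, where home was expected, with 4.8 N. I'll open the fingers and rise.

>>> jog_arm([
  [[0,0,0,0,0,0,30],[0,0,0,0,0,0,30],[0,0,0,0,0,0,30],[0,0,0,0,0,0,30],[0,0,-10,0,0,0,30],[0,0,-20,0,0,0,30],[0,0,-35,0,0,0,35],[0,0,-35,0,0,0,35],[0,0,0,0,0,0,35],[0,0,0,0,0,0,35]],
])

```text
time_s: 11.55
eef_pos: [0.5395, -0.1589, 0.1484]
eef_rot: [0.001, -0.038, 0.999, -0.001]
wrist_force: [0.7, 0.7, -0.6]
opening: 0.412
grasp_force: 0.0
```

```bash
python3 - <<'E'
from h import *
plan([.524,.1657,.148],np.radians(78.8))
c=snap('wrist'); P=cloud(c); f=c['frame'].astype(int)
m=(f[...,0]-f[...,2]>50)&(P[...,2]>.03)&(P[...,2]<.12)
q=P[m]; print(m.sum(),'top z',np.percentile(q[:,2],[50,90,98]).round(4)); t=q[abs(q[:,2]-.072)<.005]; print(cv2.minAreaRect(t[:,:2].astype(np.float32)),t.mean(0))
E
```

```text
t 11.55 pos [ 539.5 -158.9  148.4] toolyaw_deg 94.31 F [ 0.7  0.7 -0.6] op 35.2 gf 0.0
shift mm (tool axes now) [-8.900e+00  3.248e+02 -1.000e-01] turn [-0.0013  0.0028  0.2708] min rows 7.0
778 top z [0.0722 0.0733 0.0739]
((0.5408951044082642, -0.15698914229869843), (0.03341539949178696, 0.011185644194483757), 4.653200149536133) [ 0.53973878 -0.15696918  0.07237864]
```

Blue stands home, with its top at 72 mm. Next is red.

>>> jog_arm([
  [[-1,40,0,0,0,0,35],[-1,48,0,0,0,0,35],[-1,48,0,0,0,0,35],[-1,48,0,0,0,0,35],[-1,48,0,0,0,0,35],[-2,48,0,0,0,0,35],[-2,45,0,0,0,0.136,35],[0,0,0,0,0,0.135,35],[0,0,0,0,0,0,35],[0,0,0,0,0,0,35]],
])

```text
time_s: 12.6
eef_pos: [0.5225, 0.1657, 0.1456]
eef_rot: [-0.001, 0.096, 0.995, -0.0]
wrist_force: [-0.6, -0.2, 0.3]
opening: 0.411
grasp_force: 0.0
```

```bash
python3 - <<'E'
from h import *
packers()
plan([.5245,.166,.043],np.radians(78.8))
E
```

```text
red 596 [0.5245 0.1656 0.0684] ((0.5251995921134949, 0.16513888537883759), (0.012113942764699459, 0.03377122804522514), 79.16736602783203)
t 12.65 pos [522.8 165.3 145.9] toolyaw_deg 78.94 F [ 0.1 -0.1  1. ] op 35.1 gf 0.0
shift mm (tool axes now) [ -1.7   1.1 102.9] turn [-0.0007 -0.0017  0.0025] min rows 3.0
```

>>> jog_arm([
  [[-1.7,0.8,20,0,0,0,35],[0,0,30,0,0,0,35],[0,0,30,0,0,0,35],[0,0,23,0,0,0,35],[0,0,0,0,0,0,35],[0,0,0,0,0,0,4],[0,0,0,0,0,0,4],[0,0,0,0,0,0,4],[0,0,0,0,0,0,4],[0,0,0,0,0,0,4]],
])

```text
time_s: 13.65
eef_pos: [0.5261, 0.1659, 0.0451]
eef_rot: [0.001, 0.097, 0.995, -0.0]
wrist_force: [-0.7, -4.4, 3.5]
opening: 0.127
grasp_force: 60.4
```

>>> jog_arm([
  [[0,0,-15,0,0,0,4],[0,0,-40,0,0,0,4],[0,0,-45,0,0,0,4],[0,0,-12,0,0,0,4],[0,-30,0,0,0,0,4],[-5,-40,0,0,0,0,4],[-12,-45,0,0,0,0,4],[-15,-45,0,0,0,0,4],[-15,-45,0,0,0,0,4],[-15,-45,0,0,0,0,4]],
])

```text
time_s: 14.65
eef_pos: [0.5375, -0.092, 0.1565]
eef_rot: [0.001, 0.097, 0.995, 0.0]
wrist_force: [0.4, -0.4, -0.7]
opening: 0.126
grasp_force: 59.6
```

```bash
python3 - <<'E'
from h import *
plan([.5484,-.2762,.12],np.radians(94.3))
E
```

```text
t 14.65 pos [537.5 -92.  156.5] toolyaw_deg 78.85 F [ 0.4 -0.4 -0.7] op 10.8 gf 59.6
shift mm (tool axes now) [ -46.3 -178.7   36.4] turn [ 0.0007  0.0011 -0.2697] min rows 4.0
```

>>> jog_arm([
  [[-10,-40,0,0,0,0,4],[-11,-45,0,0,0,0,4],[-11,-45,0,0,0,0,4],[-14.3,-48.7,0,0,0,-0.135,4],[0,0,10,0,0,-0.135,4],[0,0,26.4,0,0,0,4],[0,0,25,0,0,0,4],[0,0,0,0,0,0,4],[0,0,0,0,0,0,4],[0,0,0,0,0,0,4]],
])

```text
time_s: 15.65
eef_pos: [0.5493, -0.2747, 0.0963]
eef_rot: [0.001, -0.038, 0.999, -0.001]
wrist_force: [0.3, 0.8, -0.1]
opening: 0.128
grasp_force: 59.6
```

```bash
python3 - <<'E'
from h import *
plan([.5484,-.2762,.087],np.radians(94.3))
E
```

```text
t 15.65 pos [ 549.3 -274.7   96.3] toolyaw_deg 94.31 F [ 0.3  0.8 -0.1] op 11.0 gf 59.6
shift mm (tool axes now) [ 1.  -1.4  9.3] turn [-0.0016  0.0022  0.0002] min rows 1.0
```

>>> jog_arm([
  [[1,-1.4,0,0,0,0,4],[0,0,5,0,0,0,4],[0,0,5,0,0,0,4],[0,0,0,0,0,0,4],[0,0,0,0,0,0,4],[0,0,0,0,0,0,4],[0,0,0,0,0,0,4],[0,0,0,0,0,0,4],[0,0,0,0,0,0,4],[0,0,0,0,0,0,4]],
])

```text
time_s: 16.65
eef_pos: [0.5473, -0.2758, 0.0845]
eef_rot: [0.0, -0.037, 0.999, -0.0]
wrist_force: [-0.2, 0.5, -0.5]
opening: 0.127
grasp_force: 59.6
```

```bash
python3 - <<'E'
from h import *
plan([.5484,-.2762,.087],np.radians(94.3))
c=snap('wrist'); f=c['frame']
cv2.imwrite('pics/w5.png',cv2.resize(f[150:270,270:370],None,fx=5,fy=5,interpolation=cv2.INTER_CUBIC))
E
```

```text
t 16.65 pos [ 547.3 -275.8   84.5] toolyaw_deg 94.29 F [-0.2  0.5 -0.5] op 10.8 gf 59.6
shift mm (tool axes now) [-1.1 -0.5 -2.5] turn [-0.0001  0.0001 -0.0003] min rows 1.0
```

View pics/w5.png

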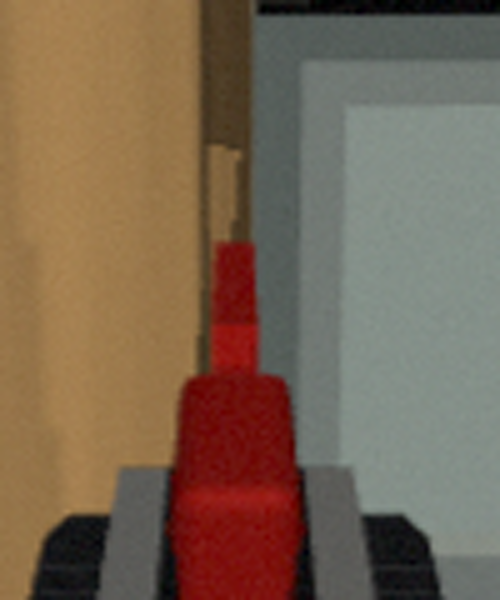

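The red blade's lower edge covers columns 215–255 and the gap 203–251, so I'll shift −1.0 mm and lower it gently.

>>> jog_arm([
  [[0,-1.0,0,0,0,0,4],[0,0,0,0,0,0,4],[0,0,2,0,0,0,4],[0,0,2,0,0,0,4],[0,0,2,0,0,0,4],[0,0,2,0,0,0,4],[0,0,0,0,0,0,4],[0,0,0,0,0,0,4],[0,0,0,0,0,0,4],[0,0,0,0,0,0,4]],
])

```text
time_s: 17.7
eef_pos: [0.5474, -0.2768, 0.0765]
eef_rot: [0.0, -0.037, 0.999, -0.0]
wrist_force: [0.1, 0.1, -0.7]
opening: 0.125
grasp_force: 59.6
```

>>> jog_arm([
  [[0,0,1,0,0,0,4],[0,0,1,0,0,0,4],[0,0,1,0,0,0,4],[0,0,1,0,0,0,4],[0,0,1,0,0,0,4],[0,0,1,0,0,0,4],[0,0,1,0,0,0,4],[0,0,0,0,0,0,4],[0,0,0,0,0,0,4],[0,0,0,0,0,0,4]],
])

```text
time_s: 18.7
eef_pos: [0.5474, -0.2768, 0.0695]
eef_rot: [0.0, -0.037, 0.999, -0.0]
wrist_force: [1.3, -0.7, -1.1]
opening: 0.128
grasp_force: 59.6
```

Red is in as well, with its lower edge at about 30 mm and no resistance.

>>> jog_arm([
  [[0,0,3,0,0,0,4],[0,0,3,0,0,0,4],[0,0,3,0,0,0,4],[0,0,3,0,0,0,4],[0,0,3,0,0,0,4],[0,0,2,0,0,0,4],[0,0,1,0,0,0,4],[0,0,0,0,0,0,4],[0,0,0,0,0,0,4],[0,0,0,0,0,0,4]],
])

```text
time_s: 19.7
eef_pos: [0.5475, -0.2769, 0.0516]
eef_rot: [0.0, -0.037, 0.999, -0.0]
wrist_force: [-0.3, -0.1, -1.2]
opening: 0.126
grasp_force: 59.6
```

>>> jog_arm([
  [[0,0,0.5,0,0,0,4],[0,0,0.5,0,0,0,4],[0,0,0.5,0,0,0,4],[0,0,0.5,0,0,0,4],[0,0,0.3,0,0,0,4],[0,0,0,0,0,0,4],[0,0,0,0,0,0,4],[0,0,0,0,0,0,4],[0,0,0,0,0,0,4],[0,0,0,0,0,0,4]],
])

```text
time_s: 20.7
eef_pos: [0.5474, -0.2768, 0.0492]
eef_rot: [0.0, -0.037, 0.999, -0.0]
wrist_force: [-0.2, 0.0, 2.7]
opening: 0.127
grasp_force: 60.0
```

>>> jog_arm([
  [[0,0,0,0,0,0,30],[0,0,0,0,0,0,30],[0,0,0,0,0,0,30],[0,0,0,0,0,0,30],[0,0,-10,0,0,0,30],[0,0,-20,0,0,0,30],[0,0,-40,0,0,0,30],[-20,40,-20,0,0,0,30],[-20,30,0,0,0,0,30],[0,0,0,0,0,0,30]],
])

```text
time_s: 21.7
eef_pos: [0.5842, -0.2007, 0.1413]
eef_rot: [0.002, -0.039, 0.999, -0.0]
wrist_force: [-0.6, 0.5, 0.0]
opening: 0.351
grasp_force: 0.0
```

```bash
python3 - <<'E'
from h import *
c=snap('wrist'); P=cloud(c); f=c['frame'].astype(int)
cv2.imwrite('pics/w6.png',c['frame'])
for n,k in(('blue',f[...,0]-f[...,2]>50),('red',f[...,2]-f[...,0]>80)):
    m=k&(abs(P[...,2]-.072)<.01)&(abs(P[...,0]-.5445)<.05)&(abs(P[...,1]+.224)<.1)
    q=P[m]; print(n,m.sum(),'z',np.percentile(q[:,2],[50,90,98]).round(4),cv2.minAreaRect(q[:,:2].astype(np.float32)))
E
```

```text
blue 850 z [0.0725 0.0735 0.0741] ((0.5408199429512024, -0.1573733389377594), (0.03305594250559807, 0.012260770425200462), 4.318380355834961)
red 779 z [0.0725 0.0735 0.074 ] ((0.5475344657897949, -0.27525418996810913), (0.033529095351696014, 0.012492474168539047), 5.751080513000488)
```

View pics/w6.png

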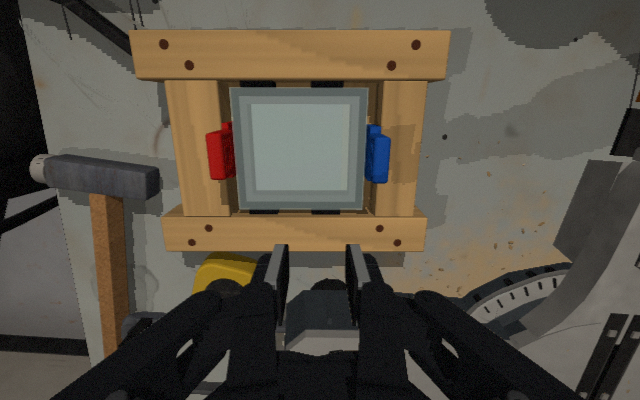

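Both packers are upright and home, with their tops at 72 mm: red at (221,152) in the narrow gap and blue at (377,155) in the wide one. The gripper is clear of everything.

```bash
python3 -c "
from bench import ctrl
print(ctrl.hand_in())"
```

```text
the job is handed in; nothing more can be done
None
```

The job is handed in: the blue packer stands home in the 10 mm gap and the red one in the 6.5 mm gap. I picked blue's side from the wrist camera and felt only that gap, and it went in freely at under 5 N.

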